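# Make up the soldering kit and the finishing kit

### The arm

A 6-joint arm with a two-finger parallel gripper is mounted at the origin on a cart in front of the work surface, level with it; the furniture and walls round the work are solid. World frame = base frame: x ahead of the robot, y to its left, z up, the work surface at z = 0. Lengths are in mm, angles in rad, forces in N, time in s.
With the tool pointing down it reaches from about 350 to 775 mm from the base axis. Payload 7.3 kg.
Tool frame: the origin (TCP) lies at the very end of the fingers, on their centre line; the grasp point (between the pads) lies 19 mm behind it; z points along the fingers, y is the line along which they close (so a half turn about z gives the same grasp; the last joint's range is limited). The gripper opens to 92 mm and grips with 3 to 60 N. Pads are 19 mm wide; open, the fingers measure 130 mm over their backs; the gripper's body (75 mm by 190 mm) begins 47 mm behind the grasp point.
Start: joints at [-1.378, 0.342, 1.524, -0, 1.275, -0.146], TCP at [174.51, -495.168, 226.741] pointing down, gripper open.
Joint ranges: [-2.53, 2.53], [-0.77, 2.02], [0.04, 2.7], [-1, 4.14], [0.28, 2.66], [-3.11, 3.11]. Speed limits (rad/s): [2.57, 2.57, 3.14, 3.14, 3.14, 3.14].

### API

Orientations are given as [roll, pitch, yaw] about the fixed x, y, z axes, in that order (R = Rz(yaw) Ry(pitch) Rx(roll)).
In Python, from plant import get_obs, vision, workorder gives the robot as it stands.
- The arm moves only by the shell command python3 -m pendant 'ROWS' [OPENING]. ROWS is a JSON object of lists of equal length, an entry for each row: "dp": the shift along the tool's x, y, z in m, a list of three; "rotation": the turn, a rotation vector about the tool's x, y, z in rad, a list of three. A call has 1 to 8 rows; each row is the pose to reach, as a shift and turn from the pose commanded when the call began, along the tool's axes at that moment; what a row does not reach only later rows make up. A row lasts 1/8 s, in which the tool goes at most 62.5 mm and 10.7 degrees, less where a joint would pass 70% of its speed; a pose out of reach is approached as far as the arm can. A call with a gripper value outside its range is refused whole. OPENING is the finger opening in m, from 0 to 0.0918, set as the call begins (- or left out, the last holds). The fingers move at their own pace and stop on an object; the grip force is fixed at half the most. Time passes only in rows, so rows that repeat a pose let the fingers close. It gives the time, the measured TCP pose, the force, the opening and the grip force at its end, in the units of the state.
- get_obs(): the state, without advancing time (a new reading comes with each control period).
- vision.capture(name): name is "scene" or "top" or "wrist"; returns a dict with "pixels" (400x640x3 uint8, red, green, blue), "vfov" (degrees; the focal length in pixels is half the picture's height over the tangent of half this angle, whatever the lens; pixels are square), "cx", "cy" (the principal point, pixels), "pose" (4x4, takes a point from camera to world coordinates); the wrist camera has in their place "T_tool_cam" (4x4, takes a point from camera to tool coordinates, whose origin is the TCP and whose axes are the flange's). Camera axes: x right, y up, looking along -z (the intrinsics and any distortion apply to the point x, -y, -z); pixel columns grow to the right and rows downward; lengths in mm; the calibration is good to about 2 mm. A picture is of the moment at which its call begins: read the wrist's pose just before it. There is no depth.
- workorder.close_job(): hands the job in; it is judged then, once.
The state is a dict: "time": time; "joint_positions": joint angles; "dq": joint speeds; "tau": joint torques, N m; "tool_pos": TCP position; "tcp_rot": TCP orientation; "contact_force": force on the tool from outside, world axes, zero at the start; "moment": the same for the moment, N m; "grip_width": finger opening in mm; "finger_force": force on a finger pad.
Only numpy, scipy, OpenCV 4.12 (cv2) and the standard library are available. Lean on these libraries where they do the work, as an engineer would, in place of code of your own. Each camera call takes 0.05 s, during which the arm holds its last target. There are 200 camera calls.

### The job

Make up the two kits from the stock on the bench. Soldering kit, on the board with the oblong pocket and the small round pocket: the charcoal block lying flat in the oblong pocket, the flux bottle upright in the round one, and the copper bezel cup standing open side up on the middle of the charcoal block. Finishing kit, on the board with the square pocket and the large round pocket: the steel bench block flat in the square pocket and the red polish tin, lid up, in the round one; the brass burner head and the card box of drills are not wanted in either kit, so leave them where they are.

Things in the scene. Friction and masses are not known exactly. Their poses are not given: they have to be found in the camera images.
- solder_board: Fixed hardwood board, 200 x 110 x 12 mm, flat on the bench. Origin: centre of its underside, x along its length, z up. Two pockets 5 mm deep with blue felt floors (floor 7 mm, board top 12 mm above the bench): an oblong one, 84 (x) by 62 (y) mm, centred at x = +45 mm, y = 0, for the charcoal block; and a round one of 56 mm diameter centred at x = -55 mm, y = 0, for the flux bottle.
- finish_board: Fixed hardwood board, 200 x 110 x 12 mm, flat on the bench. Origin: centre of its underside, x along its length, z up. Two pockets 5 mm deep with blue felt floors (floor 7 mm, board top 12 mm above the bench): a square one, 80 x 80 mm, centred at x = -48 mm, y = 0, for the bench block; and a round one of 76 mm diameter centred at x = +50 mm, y = 0, for the polish tin.
- charcoal_block: Black oblong charcoal soldering block bound with wire, 46 mm along its x, 70 mm along its y, 27 mm high, about 50 g. Origin at the centre of its underside, z up; stands on the bench. Grip it across the 46 mm sides. In its pocket its 70 mm side lies along the board's length, either way round; its top is then 34 mm above the bench.
- copper_bezel: Small open copper cup, 23 mm across the rim (the upper 6 mm), 18 mm across its foot, 13 mm high, 15 g. Origin at the centre of its underside, z up; stands on its foot, open side up. Grip it across the rim from any side, from above. It is to stand on top of the charcoal block, at its middle.
- flux_bottle: White dropper bottle with a red pointed cap, round body 40 mm in diameter and 83 mm high, 111 mm high with the cap, about 100 g. Origin at the centre of its underside, z up; stands upright. Grip it round the body from any side, from above.
- bench_block: Bright steel bench block, 64 x 64 x 16 mm, about 0.5 kg. Origin at the centre of its underside, z up, x and y square to its sides; lies flat on the bench. Grip it across two facing sides by the upper 9 mm, so that the fingertips clear the board's face, 5 mm above the pocket floor.
- rouge_tin: Round flat red polish tin with a slip lid and a square label on it, body 59 mm in diameter, lid 62 mm across (9 to 22 mm above the underside), 22 mm high, about 60 g. Origin at the centre of its underside, z up; stands lid up. Grip it across the lid, along its own x or y axis. Its turn in the pocket does not matter.
- burner_head: Spare brass burner head, a tube of 20 mm diameter standing on its 24 mm hexagon foot, 56 mm high, 85 g, loose among the stock. Origin at the centre of its underside, z up. Not part of the kits: leave it standing where it is.
- drill_box: Small closed card box of drills, tan, 40 mm along its x, 62 mm along its y, 26 mm high, loose on the bench. Origin at the centre of its underside, z up. Not part of the kits: leave it where it is.

How it is judged:
By the outcome, as a careful person would: the job done as asked, in the order asked, and still so for the second after the job is handed in, with the robot touching nothing.
It also fails if it takes over 118 s, if anything falls off the work surface, if the arm or the gripper's body presses on something with over 40 N, if the wrist force passes 120 N, or if a joint passes its speed limit or range.

## Working session

There is one attempt and no reset: what is moved stays moved. The work goes in short steps, Python scripts to look and compute and a shell command to move; the robot and the scene stay as the last step left them, time stands still between calls to the robot, and variables do not carry over. Pictures are saved under pics/ and viewed, at most 14 in all, crops included, and the job is handed in when it is done.

```bash
ls; mkdir -p pics; python3 - <<'E'
from plant import get_obs, vision
import cv2,numpy as np
print(get_obs())
for n in ["scene","top"]:
    c=vision.capture(n); print(n,{k:v for k,v in c.items() if k!="pixels"})
    cv2.imwrite(f"pics/{n}0.png",c["pixels"][:,:,::-1]); np.save(f"pics/{n}0.npy",c,allow_pickle=True)
E
```

```text
pics
{'time': 0.0, 'joint_positions': array([-1.37797988e+00,  3.42733742e-01,  1.52502512e+00, -2.32121640e-05,
        1.27542081e+00, -1.46026445e-01]), 'dq': array([-0.0003634 , -0.00130675, -0.00153766, -0.00042509,  0.00095603,
       -0.000402  ]), 'tau': array([-6.17696824e-04, -4.31245780e+01, -2.44221890e+01,  7.17393612e-02,
        5.59275330e-02, -1.56122169e-04]), 'tool_pos': array([ 174.42784915, -494.73206038,  226.03643144]), 'tcp_rot': array([-3.14001930e+00, -2.08963171e-04,  3.38849505e-01]), 'contact_force': array([ 0.17875686,  0.26346132, -0.47337886]), 'moment': array([-0.00147163, -0.00941911, -0.00941019]), 'finger_force': 0.0, 'grip_width': 91.37745262590974}
scene {'vfov': 49.12023451338221, 'cx': 324.3292285301329, 'cy': 193.48509764630032, 'pose': array([[-8.85303111e-01,  2.62930995e-01, -3.83543601e-01,
         2.16841393e+02],
       [-4.64929623e-01, -4.84731791e-01,  7.40861348e-01,
         5.41970295e+02],
       [ 8.87963436e-03,  8.34207638e-01,  5.51378971e-01,
         5.43618149e+02],
       [ 0.00000000e+00,  0.00000000e+00,  0.00000000e+00,
         1.00000000e+00]])}
top {'vfov': 43.21733460306406, 'cx': 308.50907562656676, 'cy': 193.83653167643706, 'pose': array([[-8.39880156e-03,  9.94483565e-01, -1.04555719e-01,
         4.58182059e+02],
       [-9.99871084e-01, -9.78291723e-03, -1.27322695e-02,
        -1.67009112e+02],
       [-1.36848927e-02,  1.04435304e-01,  9.94437525e-01,
         1.10355567e+03],
       [ 0.00000000e+00,  0.00000000e+00,  0.00000000e+00,
         1.00000000e+00]])}
```

View pics/scene0.png

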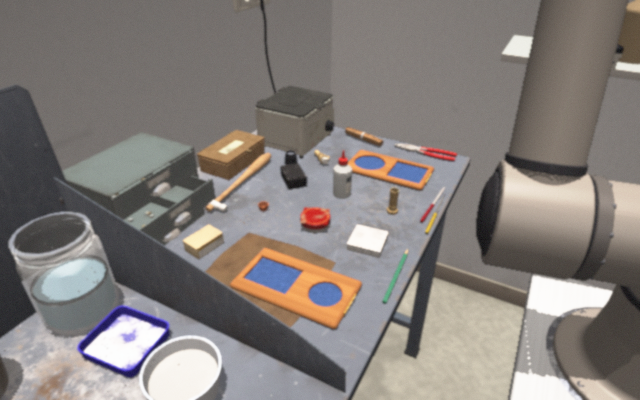

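View pics/top0.png

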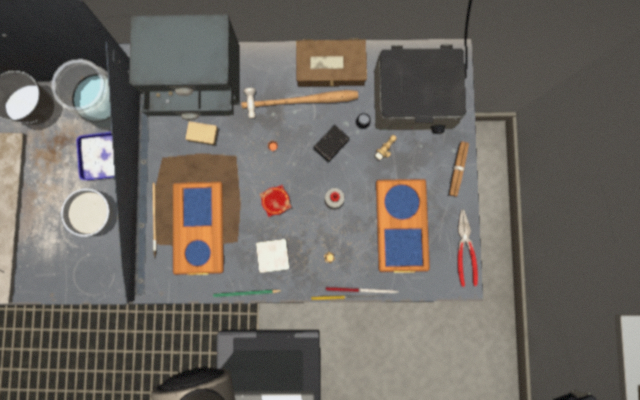

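The top view shows the solder board at left, with its oblong pocket at (197,207) and round one at (197,253). The finish board is at right: round pocket (402,202), square pocket (403,248). The stock is charcoal (331,143), bezel (272,146), flux (334,198), tin (275,201) and bench block (272,256). The items to leave are the burner (329,258) and the drill box (201,133). In the scene view I see the charcoal at (292,176), bottle (342,178), tin (315,216), steel block (368,240) and cup (263,205).

```bash
cat > h.py <<'E'
import cv2,numpy as np
from plant import get_obs, vision
from scipy.spatial.transform import Rotation as Ro
def cap(n,save=None):
    o=get_obs(); c=vision.capture(n)
    if "pose" not in c:
        T=np.eye(4); T[:3,:3]=Ro.from_euler('xyz',o["tcp_rot"]).as_matrix(); T[:3,3]=o["tool_pos"]; c["pose"]=T@c["T_tool_cam"]
    if save: cv2.imwrite(f"pics/{save}.png",c["pixels"][:,:,::-1]); np.save(f"pics/{save}.npy",c,allow_pickle=True)
    return c
def load(f): return np.load(f"pics/{f}.npy",allow_pickle=True).item()
def ray(c,u,v):
    f=200/np.tan(np.radians(c["vfov"]/2))
    d=c["pose"][:3,:3]@np.array([(u-c["cx"])/f,-(v-c["cy"])/f,-1]); return c["pose"][:3,3],d/np.linalg.norm(d)
def onz(c,u,v,z):
    o,d=ray(c,u,v); return (o+d*(z-o[2])/d[2])[:2]
def tri(*cuv):
    A=np.zeros((3,3));b=np.zeros(3)
    for c,u,v in cuv:
        o,d=ray(c,u,v); P=np.eye(3)-np.outer(d,d); A+=P;b+=P@o
    X=np.linalg.solve(A,b); return X
def proj(c,p):
    f=200/np.tan(np.radians(c["vfov"]/2)); q=c["pose"][:3,:3].T@(np.array(p)-c["pose"][:3,3])
    return c["cx"]+f*q[0]/-q[2], c["cy"]-f*q[1]/-q[2]
def mask(c,kind):
    h=cv2.cvtColor(c["pixels"],cv2.COLOR_RGB2HSV); H,S,V=[h[...,i].astype(int) for i in range(3)]
    m={"blue":(H>100)&(H<125)&(S>130),"wood":(H>5)&(H<18)&(S>150)&(V>120),"red":((H<6)|(H>172))&(S>150)&(V>110),
       "copper":(H<14)&(S>110)&(V>90),"black":(V<50),"white":(S<40)&(V>165)}[kind]
    return m.astype(np.uint8)*255
def blobs(c,kind,box,amin=15,k=0):
    m=mask(c,kind); z=np.zeros_like(m); x0,y0,x1,y1=box; z[y0:y1,x0:x1]=m[y0:y1,x0:x1]
    if k: z=cv2.morphologyEx(z,cv2.MORPH_CLOSE,np.ones((k,k),np.uint8))
    cs,_=cv2.findContours(z,cv2.RETR_EXTERNAL,cv2.CHAIN_APPROX_NONE)
    return sorted([q for q in cs if cv2.contourArea(q)>=amin],key=cv2.contourArea,reverse=True)
E
python3 - <<'E'
from h import *
t=load("top0"); s=load("scene0")
def show(c,name,kind,box,z,k=0):
    for q in blobs(c,kind,box,k=k)[:2]:
        r=cv2.minAreaRect(q); P=np.array([onz(c,*p,z) for p in cv2.boxPoints(r)])
        e=P[1]-P[0]; g=P[2]-P[1]
        print(name,np.round(r[0],1),"ctr",P.mean(0).round(1),"sides",np.linalg.norm(e).round(1),np.linalg.norm(g).round(1),"ang(e) %.3f"%np.arctan2(e[1],e[0]), "area",cv2.contourArea(q))
show(t,"Sboard",'wood',(165,165,230,285),12,5)
show(t,"Spock",'blue',(165,165,230,285),7)
show(t,"Fboard",'wood',(370,170,440,285),12,5)
show(t,"Fpock",'blue',(370,170,440,285),7)
show(t,"char",'black',(310,120,352,165),27)
show(t,"cup",'copper',(262,136,282,156),13,3)
show(t,"flux",'white',(320,185,348,212),83,5)
show(t,"cap",'red',(320,185,348,212),90,0)
show(t,"tin",'red',(255,180,295,222),22,5)
show(t,"block",'white',(250,232,295,278),16)
print("-- scene px")
for n,k,b in [("Spock",'blue',(225,240,365,325)),("Fpock",'blue',(340,140,440,190)),("char",'black',(270,155,312,195)),("cup",'copper',(255,198,272,212)),("flux",'white',(328,160,356,200)),("cap",'red',(328,150,356,170)),("tin",'red',(295,200,335,232)),("block",'white',(340,220,395,260))]:
    print(n,[np.round(cv2.minAreaRect(q)[0]+cv2.minAreaRect(q)[1],1).tolist()+[cv2.contourArea(q)] for q in blobs(s,k,b)[:2]])
E
```

```text
Sboard [197.5 227.5] ctr [503.  88.] sides 107.4 196.7 ang(e) -1.581 area 4346.0
Fboard [402.2 225.1] ctr [ 504.1 -354.3] sides 106.6 194.6 ang(e) -1.548 area 4272.0
cup [272. 146.] ctr [679.3 -73.8] sides 17.6 17.8 ang(e) -1.582 area 51.0
flux [334.2 196.7] ctr [ 559.1 -206.1] sides 36.1 34.5 ang(e) -0.793 area 233.5
cap [334.5 196.5] ctr [ 558.8 -206.4] sides 14.1 14.2 ang(e) -1.581 area 41.0
tin [275.1 201. ] ctr [557.2 -81.1] sides 65.9 46.4 ang(e) -0.697 area 447.0
block [271.8 255.5] ctr [440.6 -73.4] sides 65.5 65.4 ang(e) -1.456 area 881.0
-- scene px
Spock []
Fpock []
char [[292.8, 181.6, 24.8, 12.2, 138.5], [290.5, 159.0, 9.0, 8.0, 62.0]]
cup [[263.0, 205.5, 7.0, 8.0, 44.0]]
flux [[341.5, 169.1, 17.4, 8.5, 107.5], [332.0, 186.0, 26.0, 8.0, 79.0]]
cap [[342.6, 160.4, 8.2, 7.2, 38.5]]
tin [[315.5, 217.0, 18.0, 25.0, 334.0]]
block [[361.4, 235.3, 50.0, 25.4, 923.0], [344.1, 254.6, 11.7, 9.0, 58.5]]
```

```bash
cat >> h.py <<'E'
def go(x,y,z,yaw):
    o=get_obs(); R=Ro.from_euler('xyz',o["tcp_rot"]); d=R.inv().apply(np.array([x,y,z])-o["tool_pos"])/1000
    Rt=Ro.from_euler('xyz',[np.pi,0,yaw]); w=(R.inv()*Rt).as_rotvec()
    print("t %.2f dp"%o["time"],d.round(4),"rot",w.round(4))
E
python3 -c "from h import *; print(cap('wrist')['T_tool_cam'])"
python3 -m pendant '{"dp":[[0.358,-0.186,-0.124],[0.358,-0.186,-0.124],[0.358,-0.186,-0.124],[0.358,-0.186,-0.124],[0.358,-0.186,-0.124],[0.358,-0.186,-0.124],[0.358,-0.186,-0.124],[0.358,-0.186,-0.124]],"rotation":[[0,0,0.339],[0,0,0.339],[0,0,0.339],[0,0,0.339],[0,0,0.339],[0,0,0.339],[0,0,0.339],[0,0,0.339]]}'
python3 -m pendant '{"dp":[[0,0,0],[0,0,0]],"rotation":[[0,0,0],[0,0,0]]}'
python3 -c "from h import *; cap('wrist','w1'); print(get_obs()['tool_pos'],get_obs()['tcp_rot'])"
```

```text
[[-3.02771054e-04  9.66567239e-01  2.56413107e-01  6.83481014e+01]
 [ 9.99999702e-01  1.10695614e-04  7.63518732e-04  2.03867793e-01]
 [ 7.09608386e-04  2.56413262e-01 -9.66566985e-01 -1.58154453e+02]
 [ 0.00000000e+00  0.00000000e+00  0.00000000e+00  1.00000000e+00]]
time: 1.15
tool_pos: [452.2, -198.6, 351.4]
tcp_rot: [3.141, -0.002, 0.005]
contact_force: [0.5, -0.6, -1.0]
grip_width: 91.7
finger_force: 0.0
time: 1.4
tool_pos: [449.5, -201.6, 350.2]
tcp_rot: [-3.141, 0.001, -0.002]
contact_force: [-0.2, -0.4, -1.4]
grip_width: 91.7
finger_force: 0.0
[ 449.50255716 -201.67688563  350.27651455] [-3.14132846e+00  9.62570006e-04 -2.22533711e-03]
```

View pics/w1.png

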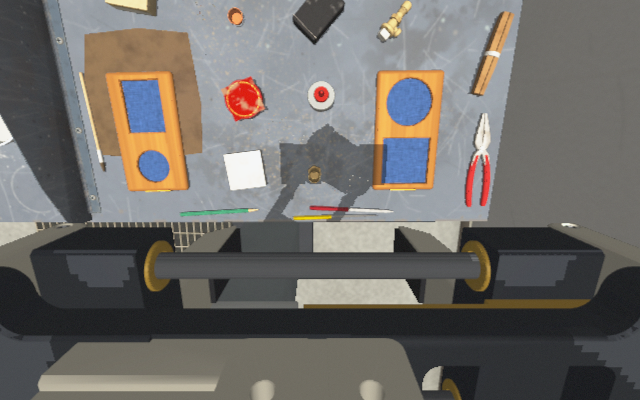

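Wrist view: charcoal (318,17), flux (320,95), tin (244,98), steel block (245,170), cup (236,16). The solder board is at left with pockets (143,106) and (153,165), the finish board at right with pockets (409,102) and (407,160).

```bash
python3 - <<'E'
from h import *
t=load("top0"); w=load("w1"); print({k:w[k] for k in w if k not in("pixels","pose","T_tool_cam")})
for n,(u,v) in dict(blueW=(143,106),blueW2=(409,102)).items(): print(n,cv2.cvtColor(w["pixels"],cv2.COLOR_RGB2HSV)[v,u])
for n,(u,v) in dict(blueT=(197,207),char=(331,143)).items(): print(n,cv2.cvtColor(t["pixels"],cv2.COLOR_RGB2HSV)[v,u])
def show(c,name,kind,box,z,k=0,n=1):
    for q in blobs(c,kind,box,k=k)[:n]:
        r=cv2.minAreaRect(q); P=np.array([onz(c,*p,z) for p in cv2.boxPoints(r)])
        e=P[1]-P[0]; g=P[2]-P[1]; M=cv2.moments(q); 
        print(name,np.round(r[0],1),"ctr",P.mean(0).round(1),"mom",onz(c,M['m10']/M['m00'],M['m01']/M['m00'],z).round(1),"sides",np.linalg.norm(e).round(1),np.linalg.norm(g).round(1),"ang(e) %.3f"%np.arctan2(e[1],e[0]))
show(w,"Sboard",'wood',(95,60,195,195),12,7)
show(w,"Fboard",'wood',(365,60,455,195),12,7)
show(w,"cup",'copper',(220,2,252,32),13,3)
show(w,"cap",'red',(300,70,345,120),95)
show(w,"flux",'white',(300,70,345,120),83,5)
show(w,"tin",'red',(215,65,275,130),22,7)
show(w,"block",'white',(215,140,275,200),16)
show(w,"char",'black',(285,0,350,55),27,5)
E
```

```text
{'vfov': 70.5507649439217, 'cx': 316.8998254134655, 'cy': 199.7019268996951}
blueW [108 134 189]
blueW2 [109 128 191]
blueT [109 128 146]
char [20 14 55]
Sboard [146.7 130.9] ctr [502.1  89. ] mom [510.3  86.1] sides 109.2 205.6 ang(e) -1.445
Fboard [407.8 129.5] ctr [ 503.9 -356.8] mom [ 511.2 -354.2] sides 197.9 106.7 ang(e) 0.008
cup [235.  16.] ctr [680.  -75.6] mom [680.2 -75.7] sides 21.5 21.9 ang(e) -1.573
cap [320.5  94. ] ctr [ 558.3 -206.8] mom [ 558.5 -207.3] sides 17.8 18.1 ang(e) -1.573
flux [322.   94.5] ctr [ 558.2 -209.1] mom [ 558.8 -209.3] sides 61.0 65.4 ang(e) -1.573
tin [243.2  98.7] ctr [558.1 -82.1] mom [558.5 -81.4] sides 59.1 58.3 ang(e) -1.081
block [243. 171.] ctr [437.9 -71.8] mom [440.  -71.1] sides 95.8 99.2 ang(e) -1.573
char [321.2  27.2] ctr [ 659.9 -208.5] mom [ 659.5 -204.5] sides 74.8 36.0 ang(e) -1.334
```

```bash

python3 -m pendant '{"dp":[[0.15,0,0.15],[0.15,0,0.15],[0.15,0,0.15],[0.15,0,0.15],[0.15,0,0.15],[0.15,0,0.15]],"rotation":[[0,0,0],[0,0,0],[0,0,0],[0,0,0],[0,0,0],[0,0,0]]}'
cat >> h.py <<'E'
def rect(c,m,box,z,k=0):
    zz=np.zeros_like(m); x0,y0,x1,y1=box; zz[y0:y1,x0:x1]=m[y0:y1,x0:x1]
    if k: zz=cv2.morphologyEx(zz,cv2.MORPH_CLOSE,np.ones((k,k),np.uint8))
    zz=cv2.morphologyEx(zz,cv2.MORPH_OPEN,np.ones((3,3),np.uint8))
    cs,_=cv2.findContours(zz,cv2.RETR_EXTERNAL,cv2.CHAIN_APPROX_NONE); q=max(cs,key=cv2.contourArea)
    W=np.array([onz(c,*p[0],z) for p in q],np.float32); r=cv2.minAreaRect(W); b=cv2.boxPoints(r)
    e=b[1]-b[0]; g=b[2]-b[1]
    if np.linalg.norm(g)>np.linalg.norm(e): e,g=g,e
    a=(np.arctan2(e[1],e[0])+np.pi/2)%np.pi-np.pi/2
    print("ctr",np.round(r[0],1),"long %.1f short %.1f ang(long) %.3f"%(np.linalg.norm(e),np.linalg.norm(g),a),"circle",np.round(cv2.minEnclosingCircle(W)[0],1),"r %.1f"%cv2.minEnclosingCircle(W)[1]); return q
E
python3 -c "
from h import *; c=cap('wrist','w2'); print(get_obs()['tool_pos'])
c=load('w1');h=cv2.cvtColor(c['pixels'],cv2.COLOR_RGB2HSV); H,S,V=[h[...,i].astype(int) for i in range(3)]
bl=((H>100)&(H<120)&(S>90)&(V>60)).astype(np.uint8)*255
for n,b in dict(obl=(110,70,185,135),rs=(130,145,180,187),Rf=(380,70,440,128),sq=(380,134,440,188)).items(): print(n);rect(c,bl,b,7)
for n,b in dict(Sb=(95,60,195,195),Fb=(365,60,455,195)).items(): print(n);rect(c,mask(c,'wood')|bl,b,12,7)
w=((S<45)&(V>200)).astype(np.uint8)*255
print('blk');rect(c,w,(215,140,275,200),16)
c=load('top0');h=cv2.cvtColor(c['pixels'],cv2.COLOR_RGB2HSV); H,S,V=[h[...,i].astype(int) for i in range(3)]
bl=((H>100)&(H<120)&(S>90)&(V>60)).astype(np.uint8)*255
print('top')
for n,b in dict(obl=(175,180,220,230),rs=(175,235,220,270),Rf=(380,180,425,222),sq=(380,228,425,270)).items(): print(n);rect(c,bl,b,7)
for n,b in dict(Sb=(165,165,230,285),Fb=(370,170,440,285)).items(): print(n);rect(c,mask(c,'wood')|bl,b,12,7)
"
```

```text
time: 2.2
tool_pos: [599.8, -201.7, 201.7]
tcp_rot: [3.141, -0.001, -0.001]
contact_force: [0.1, 1.0, -0.7]
grip_width: 91.4
finger_force: 0.0
[ 599.92116101 -201.62814504  202.25258568]
obl
ctr [547.8  90.7] long 80.9 short 58.4 ang(long) 0.012 circle [548.2  90.4] r 48.5
rs
ctr [447.6  88.9] long 51.6 short 51.5 ang(long) -0.859 circle [447.5  89. ] r 26.6
Rf
ctr [ 554.  -355.8] long 72.6 short 71.6 ang(long) 1.569 circle [ 554.1 -355.9] r 36.9
sq
ctr [ 455.1 -356.5] long 77.1 short 76.0 ang(long) 1.569 circle [ 455.6 -355.3] r 52.9
Sb
ctr [503.2  86.1] long 196.6 short 109.2 ang(long) 0.021 circle [503.3  86.4] r 110.1
Fb
ctr [ 504.2 -354. ] long 195.0 short 107.1 ang(long) 0.008 circle [ 504.2 -354.4] r 109.3
blk
ctr [440.7 -74.7] long 64.6 short 63.5 ang(long) -1.452 circle [441.1 -74.4] r 44.2
top
obl
ctr [548.2  89.9] long 77.2 short 54.7 ang(long) 0.017 circle [548.2  90.8] r 46.0
rs
ctr [447.2  89.4] long 47.9 short 47.3 ang(long) 1.563 circle [447.6  89.2] r 24.9
Rf
ctr [ 554.8 -355.1] long 67.9 short 67.3 ang(long) -0.024 circle [ 554.6 -355.1] r 34.8
sq
ctr [ 456.4 -356.3] long 74.8 short 72.9 ang(long) 1.563 circle [ 456.1 -356. ] r 50.6
Sb
ctr [503.3  87.6] long 197.3 short 107.2 ang(long) 0.020 circle [502.9  88.6] r 108.4
Fb
ctr [ 504.3 -354.3] long 194.1 short 105.4 ang(long) 0.004 circle [ 504.3 -353.3] r 108.1
```

View pics/w2.png

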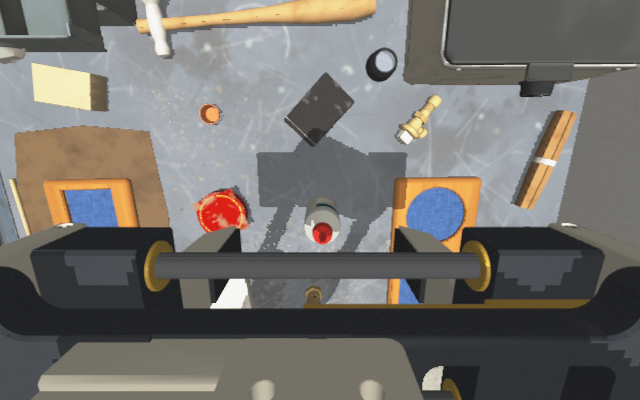

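Wrist close-up: charcoal with corners about (322,73), (353,100), (316,146) and (286,118), cup rim (210,114), tin (222,211), bottle cap (322,232).

```bash
python3 - <<'E'
from h import *
t=load("top0"); w1=load("w1"); w=load("w2")
def V(c): return cv2.cvtColor(c["pixels"],cv2.COLOR_RGB2HSV)[...,2]
print(V(w)[[90,110,130],[322,320,312]], V(w)[110,270],V(w)[170,300])
pts={}
def cen(q): M=cv2.moments(q); return M['m10']/M['m00'],M['m01']/M['m00']
for n,c,b,th in [("w2",w,(275,62,362,158),95),("w1",w1,(285,0,350,45),95),("top",t,(312,122,352,165),62)]:
    q=rect(c,(V(c)<th).astype(np.uint8)*255,b,27,5); r=cv2.minAreaRect(q); pts[n]=(c,*cen(q)); print(n,np.round(r[0],1),cv2.boxPoints(r).round(0).tolist())
print("char h",tri(pts["w2"],pts["top"]).round(1),tri(pts["w2"],pts["w1"],pts["top"]).round(1))
for n,b2,b0,z in [("copper",(195,98,226,130),(262,136,282,156),13),("red",(190,180,255,235),(255,180,295,222),22)]:
    q=rect(w,mask(w,n),b2,z,5); q0=rect(t,mask(t,n),b0,z,5)
    a=(w,*cv2.minEnclosingCircle(q)[0]); b=(t,*cv2.minEnclosingCircle(q0)[0]); print(n,tri(a,b).round(1))
b1=blobs(w1,'red',(300,70,345,120))[0]; bt=blobs(t,'red',(320,185,348,212))[0]; b2=blobs(w,'red',(300,210,345,250))[0]
print("cap",tri((w1,*cen(b1)),(t,*cen(bt))).round(1),tri((w1,*cen(b1)),(w,*cen(b2))).round(1))
E
```

```text
[76 76 52] 172 103
ctr [ 682.8 -203.9] long 69.6 short 46.1 ang(long) -0.746 circle [ 683.1 -204. ] r 39.7
w2 [319.  110.3] [[282.0, 121.0], [325.0, 72.0], [356.0, 100.0], [313.0, 148.0]]
ctr [ 680.1 -204.4] long 72.6 short 51.0 ang(long) -0.738 circle [ 677.7 -205.1] r 40.1
w1 [317.6  12.9] [[287.0, 21.0], [321.0, -19.0], [348.0, 4.0], [315.0, 44.0]]
ctr [ 680.4 -203.1] long 68.2 short 43.5 ang(long) -0.754 circle [ 680.6 -202.9] r 37.9
top [331.  143.7] [[313.0, 148.0], [334.0, 125.0], [349.0, 139.0], [328.0, 162.0]]
char h [ 685.  -204.     0.8] [ 685.8 -203.6   -7.9]
ctr [681.7 -72.7] long 22.0 short 16.0 ang(long) -0.163 circle [681.1 -75.2] r 11.3
ctr [680.4 -74.9] long 15.7 short 15.4 ang(long) -0.002 circle [680.4 -74.9] r 9.6
copper [680.8 -74.6  12. ]
ctr [565.3 -80.6] long 60.3 short 46.6 ang(long) -1.318 circle [563.8 -79.9] r 32.1
ctr [557.2 -81.1] long 65.9 short 46.3 ang(long) -0.697 circle [558.3 -79.9] r 34.2
red [559.4 -78.6  11.3]
cap [ 562.5 -207.8   52.9] [ 559.4 -207.4   85.4]
```

```bash
python3 -c "
from h import *; go(682,-204,70,-0.746)"
```

```text
t 2.25 dp [0.0819 0.0021 0.1324] rot [ 4.000e-04 -2.000e-03  7.447e-01]
```

```bash

python3 -m pendant '{"dp":[[0.04,0.001,0.02],[0.082,0.002,0.06],[0.082,0.002,0.10],[0.082,0.002,0.132],[0.082,0.002,0.132],[0.082,0.002,0.132]],"rotation":[[0,0,0.18],[0,0,0.36],[0,0,0.54],[0,0,0.72],[0,0,0.745],[0,0,0.745]]}'
python3 -m pendant '{"dp":[[0,0,0],[0,0,0]],"rotation":[[0,0,0],[0,0,0]]}'
python3 -c "
from h import *; go(682,-204,9,-0.746); cap('wrist','w3')"
```

```text
time: 3.0
tool_pos: [683.2, -203.6, 71.6]
tcp_rot: [-3.14, -0.004, -0.743]
contact_force: [-0.0, -0.2, 0.6]
grip_width: 91.4
finger_force: 0.0
time: 3.25
tool_pos: [682.9, -203.1, 70.5]
tcp_rot: [-3.141, -0.002, -0.744]
contact_force: [1.1, 0.4, 0.1]
grip_width: 91.9
finger_force: 0.0
t 3.25 dp [-0.0003  0.0013  0.0615] rot [-0.0008 -0.0025  0.0018]
```

View pics/w3.png

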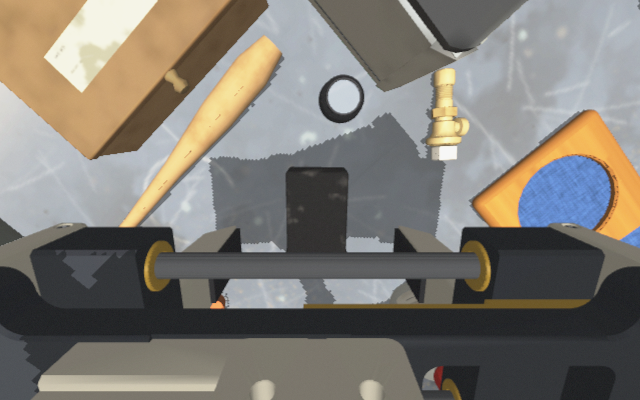

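The block lies square and centred between the fingers (u≈317, far edge at row 168). I'll go down and grip.

```bash

python3 -m pendant '{"dp":[[0,0,0.04],[0,0,0.0615],[0,0,0.0615],[0,0,0.0615]],"rotation":[[0,0,0],[0,0,0],[0,0,0],[0,0,0]]}'
python3 -m pendant '{"dp":[[0,0,0],[0,0,0],[0,0,0],[0,0,0],[0,0,0],[0,0,0]],"rotation":[[0,0,0],[0,0,0],[0,0,0],[0,0,0],[0,0,0],[0,0,0]]}' 0.03
python3 -c "
from h import *; go(682,-204,160,-0.746)"
```

```text
time: 3.8
tool_pos: [683.2, -203.2, 8.6]
tcp_rot: [-3.141, -0.002, -0.745]
contact_force: [-0.2, -0.0, 0.8]
grip_width: 91.7
finger_force: 0.0
time: 4.55
tool_pos: [682.3, -202.8, 7.2]
tcp_rot: [3.142, 0.0, -0.745]
contact_force: [-0.2, 0.0, 0.5]
grip_width: 45.6
finger_force: 30.0
t 4.55 dp [ 0.0006  0.0011 -0.1528] rot [0.0001 0.0001 0.0008]
```

```bash

python3 -m pendant '{"dp":[[0,0,-0.05],[0,0,-0.11],[0,0,-0.153],[0,0,-0.153]],"rotation":[[0,0,0],[0,0,0],[0,0,0],[0,0,0]]}'
python3 -c "
from h import *; go(470,90,160,0.015)"
```

```text
time: 5.05
tool_pos: [684.3, -203.6, 165.4]
tcp_rot: [-3.139, -0.009, -0.745]
contact_force: [1.0, 0.1, -0.7]
grip_width: 45.8
finger_force: 30.0
t 5.05 dp [-0.3567 -0.0705  0.0026] rot [ 4.000e-04 -9.400e-03 -7.601e-01]
```

```bash

python3 -m pendant '{"dp":[[-0.355,-0.071,0],[-0.355,-0.071,0],[-0.355,-0.071,0],[-0.355,-0.071,0],[-0.355,-0.071,0],[-0.355,-0.071,0],[-0.355,-0.071,0],[-0.355,-0.071,0]],"rotation":[[0,0,-0.1],[0,0,-0.22],[0,0,-0.34],[0,0,-0.46],[0,0,-0.58],[0,0,-0.70],[0,0,-0.76],[0,0,-0.76]]}'
python3 -m pendant '{"dp":[[0,0,0],[0,0,0]],"rotation":[[0,0,0],[0,0,0]]}'
python3 - <<'E'
from h import *; c=cap('wrist','w4'); go(548,90,60,0.015)
h=cv2.cvtColor(c['pixels'],cv2.COLOR_RGB2HSV); H,S,V=[h[...,i].astype(int) for i in range(3)]
bl=((H>100)&(H<120)&(S>90)&(V>60)).astype(np.uint8)*255
rect(c,bl,(200,20,420,225),7); rect(c,mask(c,'wood')|bl,(200,20,420,225),12)
E
```

```text
time: 6.05
tool_pos: [468.8, 90.5, 159.4]
tcp_rot: [3.141, 0.001, 0.015]
contact_force: [0.4, -0.7, -0.0]
grip_width: 45.7
finger_force: 30.0
time: 6.3
tool_pos: [469.7, 89.6, 159.8]
tcp_rot: [3.141, 0.001, 0.013]
contact_force: [0.2, 0.6, -0.3]
grip_width: 46.0
finger_force: 30.0
t 6.35 dp [0.0783 0.0006 0.0998] rot [ 0.0001  0.0005 -0.0017]
ctr [548.   89.5] long 81.7 short 60.1 ang(long) 0.013 circle [548.4  89.5] r 50.0
ctr [514.6  88.8] long 174.1 short 106.5 ang(long) 0.021 circle [514.4  87.1] r 101.0
```

View pics/w4.png

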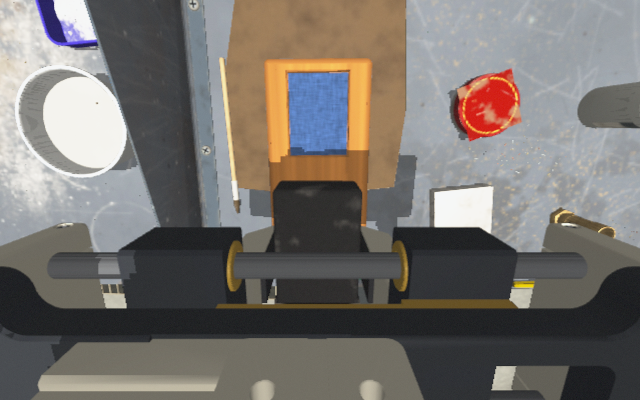

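Wrist view: the pocket is clear, spanning about (287..350, 70..155), with the block held square. Pocket centre is (548,89.7), so I'll lower it in.

```bash

python3 -m pendant '{"dp":[[0.05,0,0.03],[0.0785,0,0.08],[0.0785,0,0.11],[0.0785,0,0.125],[0.0785,0,0.125]],"rotation":[[0,0,0],[0,0,0],[0,0,0],[0,0,0],[0,0,0]]}'
python3 -c "
from h import *; go(548,89.7,16,0.015);print(get_obs()['tool_pos'])"
```

```text
time: 6.98
tool_pos: [547.6, 91.0, 34.7]
tcp_rot: [3.141, 0.002, 0.014]
contact_force: [0.5, -0.4, -0.9]
grip_width: 45.5
finger_force: 30.0
t 6.97 dp [0.0005 0.0013 0.0187] rot [ 0.0001  0.0017 -0.0007]
[547.55567879  91.04535924  34.66461112]
```

```bash

python3 -m pendant '{"dp":[[0,0,0.01],[0,0,0.015],[0,0,0.018],[0,0,0.018],[0,0,0.018]],"rotation":[[0,0,0],[0,0,0],[0,0,0],[0,0,0],[0,0,0]]}'

```

```text
time: 7.6
tool_pos: [548.3, 91.3, 17.5]
tcp_rot: [3.142, -0.001, 0.015]
contact_force: [0.8, 0.5, -0.4]
grip_width: 45.7
finger_force: 30.0
```

```bash

python3 -m pendant '{"dp":[[0,0.001,0.001],[0,0.001,0.0015],[0,0.001,0.002],[0,0.001,0.002]],"rotation":[[0,0,0],[0,0,0],[0,0,0],[0,0,0]]}'
python3 -m pendant '{"dp":[[0,0,0],[0,0,0],[0,0,0],[0,0,0]],"rotation":[[0,0,0],[0,0,0],[0,0,0],[0,0,0]]}' 0.0918
python3 -m pendant '{"dp":[[0,0,-0.06],[0,0,-0.12],[-0.04,0,-0.15],[-0.08,0,-0.16],[-0.08,0,-0.16],[-0.08,0,-0.16]],"rotation":[[0,0,0],[0,0,0],[0,0,0],[0,0,0],[0,0,0],[0,0,0]]}'
python3 - <<'E'
from h import *; c=cap('wrist','w5'); go(559,-207,170,0.015)
V=cv2.cvtColor(c['pixels'],cv2.COLOR_RGB2HSV)[...,2]; cv2.imwrite('pics/w5c.png',cv2.resize(c['pixels'][20:240,180:460,::-1],(560,440)))
rect(c,(V<95).astype(np.uint8)*255,(275,50,365,180),34,3)
E
```

```text
time: 8.1
tool_pos: [548.1, 90.2, 15.1]
tcp_rot: [3.142, 0.0, 0.015]
contact_force: [0.7, -0.2, -0.8]
grip_width: 45.8
finger_force: 30.0
time: 8.6
tool_pos: [548.1, 90.2, 15.2]
tcp_rot: [3.142, -0.0, 0.015]
contact_force: [0.1, -0.1, 0.3]
grip_width: 81.3
finger_force: 0.0
time: 9.35
tool_pos: [468.8, 89.1, 175.4]
tcp_rot: [3.141, -0.001, 0.015]
contact_force: [-0.9, -0.0, -0.3]
grip_width: 91.5
finger_force: 0.0
t 9.40 dp [0.0857 0.2973 0.0051] rot [ 0.0001 -0.0005 -0.0003]
ctr [550.1  90. ] long 68.6 short 44.9 ang(long) 0.014 circle [549.8  90. ] r 39.9
```

View pics/w5c.png

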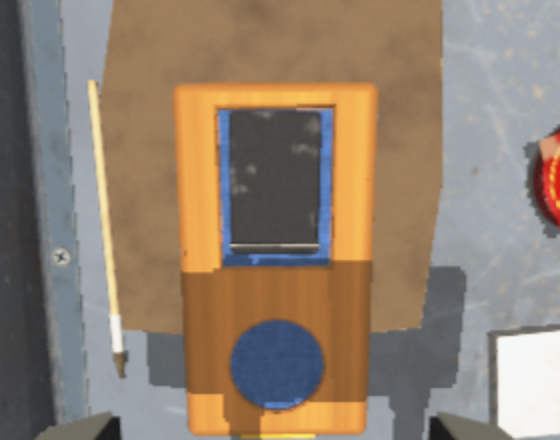

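The block lies flat and centred in the oblong pocket (crop x 222–330, y 108–265), with the round pocket free at (277,365). Next is the bottle.

```bash

python3 -m pendant '{"dp":[[0.005,0.06,0],[0.005,0.12,0],[0.005,0.18,0],[0.005,0.24,0],[0.005,0.292,0],[0.005,0.297,0],[0.005,0.297,0],[0.005,0.297,0]],"rotation":[[0,0,0],[0,0,0],[0,0,0],[0,0,0],[0,0,0],[0,0,0],[0,0,0],[0,0,0]]}'
python3 - <<'E'
from h import *; c=cap('wrist','w6'); w1=load('w1'); t=load('top0')
def cen(q): M=cv2.moments(q); return M['m10']/M['m00'],M['m01']/M['m00']
b=(250,60,400,225)
for q in blobs(c,'red',b)[:1]: print(cen(q), 'z95',onz(c,*cen(q),95)); a=(c,*cen(q))
b1=blobs(w1,'red',(300,70,345,120))[0]; print(tri(a,(w1,*cen(b1))).round(1))
for q in blobs(c,'white',b)[:3]: print(cv2.boundingRect(q),cen(q))
go(559,-207.5,175,0.015)
cv2.imwrite('pics/w6c.png',cv2.resize(c['pixels'][20:240,180:460,::-1],(560,440)))
E
```

```text
time: 10.4
tool_pos: [477.6, -206.5, 174.9]
tcp_rot: [-3.141, 0.001, 0.016]
contact_force: [0.0, -0.1, -1.0]
grip_width: 92.1
finger_force: 0.0
(318.9181614349776, 107.8890134529148) z95 [ 559.01608318 -206.89054549]
[ 559.6 -207.2   84.1]
(250, 60, 150, 97) (328.3878670835632, 104.915026669119)
(282, 209, 18, 16) (290.46262626262626, 218.78080808080804)
(317, 213, 10, 12) (321.5797101449275, 218.57608695652175)
t 10.45 dp [0.0813 0.0024 0.0001] rot [-0.0004  0.0003  0.0016]
```

View pics/w6c.png

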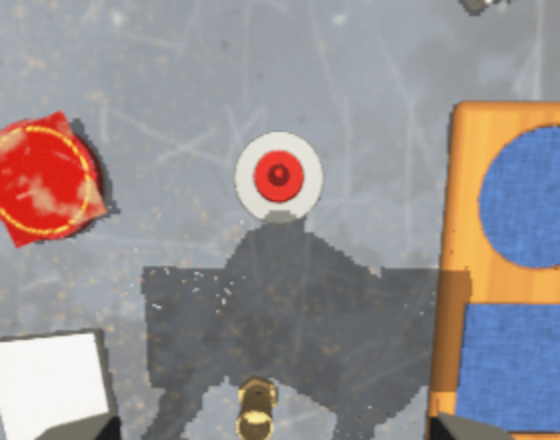

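Bottle body circle centred at crop (279,175), with the cap concentric, which puts it at (559,−207). I'll move over it and go down.

```bash

python3 -m pendant '{"dp":[[0.045,0.001,0],[0.0815,0.0015,0],[0.0815,0.0015,0.02],[0.0815,0.0015,0.07],[0.0815,0.0015,0.122],[0.0815,0.0015,0.122],[0.0815,0.0015,0.122]],"rotation":[[0,0,0],[0,0,0],[0,0,0],[0,0,0],[0,0,0],[0,0,0],[0,0,0]]}'
python3 -m pendant '{"dp":[[0,0,0],[0,0,0],[0,0,0],[0,0,0],[0,0,0],[0,0,0]],"rotation":[[0,0,0],[0,0,0],[0,0,0],[0,0,0],[0,0,0],[0,0,0]]}' 0.025
python3 -c "
from h import *; print(get_obs()['tool_pos']);go(447.5,89.2,160,0.015)"
```

```text
time: 11.32
tool_pos: [560.3, -208.0, 55.2]
tcp_rot: [3.14, -0.002, 0.016]
contact_force: [0.4, -0.7, 0.9]
grip_width: 92.0
finger_force: 0.0
time: 12.08
tool_pos: [559.0, -208.2, 53.2]
tcp_rot: [3.141, 0.0, 0.015]
contact_force: [-0.3, -0.4, -0.1]
grip_width: 39.4
finger_force: 30.0
[ 558.98845156 -208.18560509   53.17957313]
t 12.07 dp [-0.1071 -0.299  -0.1069] rot [ 0.0001  0.0001 -0.0002]
```

```bash

python3 -m pendant '{"dp":[[0,0,-0.03],[0,0,-0.07],[-0.02,-0.05,-0.087],[-0.043,-0.11,-0.087],[-0.065,-0.165,-0.087],[-0.085,-0.22,-0.087],[-0.1,-0.27,-0.087],[-0.107,-0.298,-0.087]],"rotation":[[0,0,0],[0,0,0],[0,0,0],[0,0,0],[0,0,0],[0,0,0],[0,0,0],[0,0,0]]}'
python3 -m pendant '{"dp":[[0,0,0],[0,0,0.02],[0,0,0.045],[0,0,0.065],[0,0,0.072],[0,0,0.072]],"rotation":[[0,0,0],[0,0,0],[0,0,0],[0,0,0],[0,0,0],[0,0,0]]}'
python3 -c "
from h import *; print(get_obs()['tool_pos']);go(447.5,89.2,60,0.015)"
```

```text
time: 13.08
tool_pos: [446.3, 90.4, 140.3]
tcp_rot: [-3.141, 0.0, 0.017]
contact_force: [0.3, 0.6, -0.3]
grip_width: 39.2
finger_force: 30.0
time: 13.82
tool_pos: [447.8, 87.7, 68.1]
tcp_rot: [3.141, 0.001, 0.014]
contact_force: [0.1, -1.2, -1.1]
grip_width: 39.5
finger_force: 30.0
[447.81724575  87.68465329  68.08056679]
t 13.82 dp [-0.0003 -0.0015  0.0081] rot [ 0.0002  0.0005 -0.0009]
```

```bash

python3 -m pendant '{"dp":[[0,-0.001,0.003],[0,-0.001,0.006],[0,-0.001,0.0075],[0,-0.001,0.008],[0,-0.001,0.008]],"rotation":[[0,0,0],[0,0,0],[0,0,0],[0,0,0],[0,0,0]]}'
python3 -m pendant '{"dp":[[0,0,0],[0,0,0],[0,0,0],[0,0,0]],"rotation":[[0,0,0],[0,0,0],[0,0,0],[0,0,0]]}' 0.0918
python3 -m pendant '{"dp":[[0,0,-0.03],[0,0,-0.08],[0,0,-0.12],[0,0.05,-0.12],[0,0.1,-0.12],[0,0.1,-0.12]],"rotation":[[0,0,0],[0,0,0],[0,0,0],[0,0,0],[0,0,0],[0,0,0]]}'
python3 - <<'E'
from h import *; c=cap('scene','s1'); cv2.imwrite('pics/s1c.png',cv2.resize(c['pixels'][150:350,200:440,::-1],(720,600)))
go(600,-75,180,0.015)
E
```

```text
time: 14.45
tool_pos: [447.6, 89.3, 60.2]
tcp_rot: [3.142, -0.0, 0.015]
contact_force: [0.8, -0.3, -1.4]
grip_width: 39.4
finger_force: 30.0
time: 14.95
tool_pos: [447.6, 89.3, 60.2]
tcp_rot: [3.142, -0.0, 0.015]
contact_force: [0.9, -0.1, -0.2]
grip_width: 74.8
finger_force: 0.0
time: 15.7
tool_pos: [449.1, -13.2, 180.3]
tcp_rot: [3.141, -0.0, 0.01]
contact_force: [-0.3, -0.5, -0.4]
grip_width: 91.9
finger_force: 0.0
t 15.75 dp [0.1503 0.065  0.0002] rot [-0.0001  0.0001 -0.0034]
```

View pics/s1c.png

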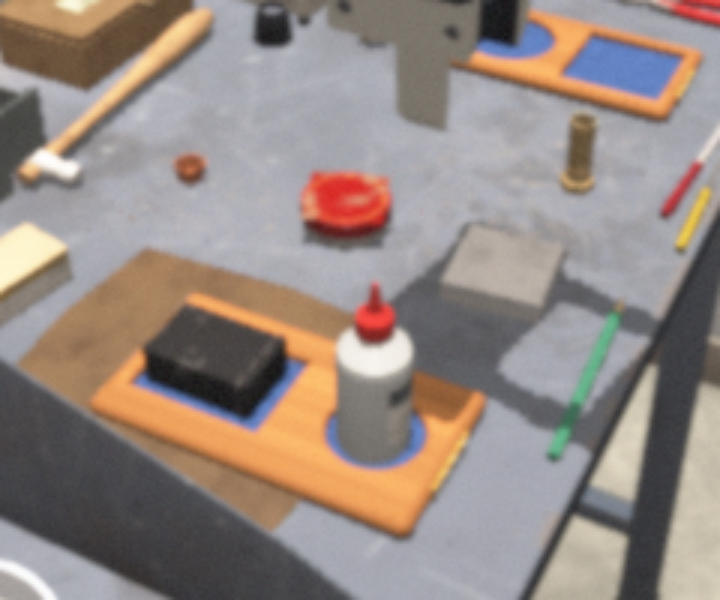

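The crop shows the bottle upright in the round pocket (crop 375,440) and the charcoal seated. The cup is at crop (188,167). Next is the cup.

```bash

python3 -m pendant '{"dp":[[0.06,0.02,0],[0.11,0.045,0.03],[0.151,0.063,0.06],[0.151,0.063,0.08],[0.151,0.063,0.08],[0.151,0.063,0.08]],"rotation":[[0,0,0],[0,0,0],[0,0,0],[0,0,0],[0,0,0],[0,0,0]]}'
python3 - <<'E'
from h import *; c=cap('wrist','w7'); print(get_obs()['tool_pos'])
q=rect(c,mask(c,'copper'),(260,20,380,200),13,7); a=(c,*cv2.minEnclosingCircle(q)[0]); print(a[1:])
w=load('w2'); q2=rect(w,mask(w,'copper'),(195,98,226,130),13,5); print(tri(a,(w,*cv2.minEnclosingCircle(q2)[0])).round(1))
go(681,-75,60,0.015)
cv2.imwrite('pics/w7c.png',cv2.resize(c['pixels'][20:220,220:420,::-1],(600,600)))
E
```

```text
time: 16.5
tool_pos: [601.2, -70.4, 101.2]
tcp_rot: [3.141, -0.001, 0.016]
contact_force: [1.2, -1.0, -0.4]
grip_width: 91.7
finger_force: 0.0
[601.43991039 -70.71305844 101.65696633]
ctr [681.4 -75.2] long 22.2 short 21.7 ang(long) 0.016 circle [681.4 -75.3] r 11.6
(323.7168273925781, 110.23451232910156)
ctr [681.7 -72.7] long 22.0 short 16.0 ang(long) -0.163 circle [681.1 -75.2] r 11.3
[681.2 -75.   13.5]
t 16.55 dp [0.0794 0.0055 0.0418] rot [ 0.0005 -0.002   0.0008]
```

View pics/w7c.png

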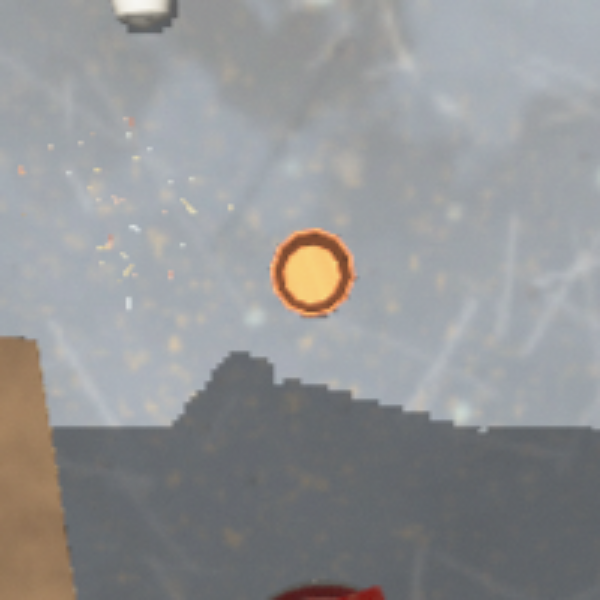

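Cup rim circle at crop (313,272), open side up, at (681.4,−75.2) with the rim 13.5 mm high.

```bash

python3 -m pendant '{"dp":[[0.04,0.003,0.02],[0.08,0.005,0.04],[0.08,0.005,0.06],[0.08,0.005,0.06],[0.08,0.005,0.06]],"rotation":[[0,0,0],[0,0,0],[0,0,0],[0,0,0],[0,0,0]]}'
python3 -m pendant '{"dp":[[0,0,0],[0,0,0]],"rotation":[[0,0,0],[0,0,0]]}' 0.06
python3 -c "
from h import *; go(681.4,-75.2,5,0.015)"
```

```text
time: 17.18
tool_pos: [681.5, -75.2, 42.1]
tcp_rot: [3.141, -0.002, 0.015]
contact_force: [0.2, 0.0, 0.8]
grip_width: 91.4
finger_force: 0.0
time: 17.42
tool_pos: [681.4, -75.4, 41.4]
tcp_rot: [3.141, -0.002, 0.015]
contact_force: [-0.2, -0.7, -0.2]
grip_width: 76.2
finger_force: 0.0
t 17.43 dp [-0.     -0.0002  0.0364] rot [ 0.0005 -0.0016 -0.0003]
```

```bash

python3 -m pendant '{"dp":[[0,0,0.02],[0,0,0.032],[0,0,0.036],[0,0,0.036]],"rotation":[[0,0,0],[0,0,0],[0,0,0],[0,0,0]]}'
python3 -m pendant '{"dp":[[0,0,0],[0,0,0],[0,0,0],[0,0,0],[0,0,0],[0,0,0]],"rotation":[[0,0,0],[0,0,0],[0,0,0],[0,0,0],[0,0,0],[0,0,0]]}' 0.012
python3 -c "
from h import *; print(get_obs()['tool_pos']);go(549.5,90,100,0.015)"
```

```text
time: 17.92
tool_pos: [680.8, -75.2, 3.4]
tcp_rot: [-3.141, 0.001, 0.015]
contact_force: [0.1, 0.1, -0.1]
grip_width: 60.1
finger_force: 0.0
time: 18.68
tool_pos: [681.1, -75.3, 4.4]
tcp_rot: [3.141, -0.0, 0.015]
contact_force: [0.2, -0.3, 1.0]
grip_width: 20.8
finger_force: 30.0
[681.09560392 -75.33468786   4.35793516]
t 18.68 dp [-0.1291 -0.1672 -0.0957] rot [ 0.0002 -0.0002 -0.0002]
```

The opening reads 20.8 mm where I expected 23, so I'll lift it and look before placing.

```bash

python3 -m pendant '{"dp":[[0,0,-0.03],[0,0,-0.07],[-0.02,-0.03,-0.096],[-0.05,-0.07,-0.096],[-0.08,-0.11,-0.096],[-0.11,-0.15,-0.096],[-0.129,-0.167,-0.096],[-0.129,-0.167,-0.096]],"rotation":[[0,0,0],[0,0,0],[0,0,0],[0,0,0],[0,0,0],[0,0,0],[0,0,0],[0,0,0]]}'
python3 - <<'E'
from h import *; o=get_obs(); print(o['grip_width']); go(549.5,90,42,0.015)
s=cap('scene','s2'); u,v=proj(s,[550,90,100]); u,v=int(u),int(v); print(u,v)
cv2.imwrite('pics/s2c.png',cv2.resize(s['pixels'][v-50:v+50,u-65:u+65,::-1],(780,600)))
E
```

```text
time: 19.68
tool_pos: [548.5, 91.0, 100.4]
tcp_rot: [-3.142, 0.0, 0.017]
contact_force: [0.1, 0.2, 1.1]
grip_width: 20.8
finger_force: 30.0
20.811023908503792
t 19.68 dp [0.001  0.001  0.0584] rot [-0.      0.0005  0.0021]
269 232
```

View pics/s2c.png

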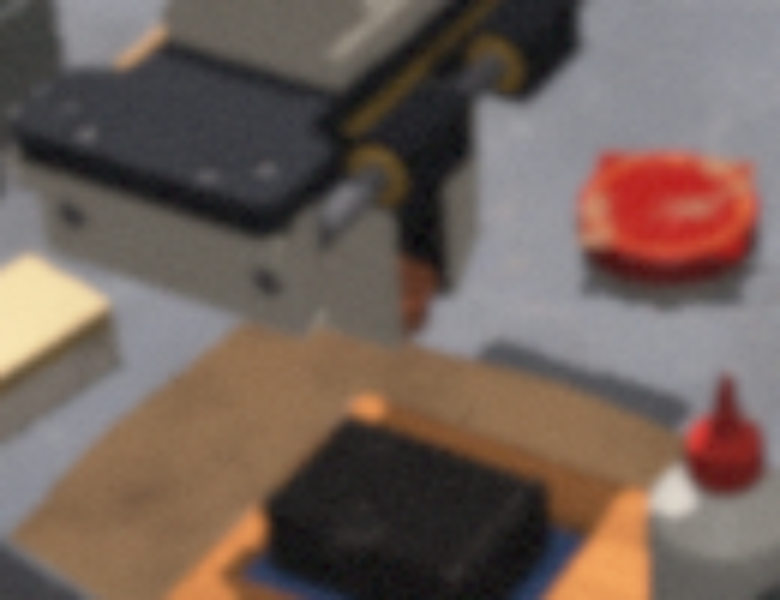

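The cup hangs upright between the fingertips (crop ~415,290), over the block. I'll lower it.

```bash

python3 -m pendant '{"dp":[[0.001,0.0005,0.03],[0.001,0.0005,0.048],[0.001,0.0005,0.056],[0.001,0.0005,0.059],[0.001,0.0005,0.059],[0.001,0.0005,0.059]],"rotation":[[0,0,0],[0,0,0],[0,0,0],[0,0,0],[0,0,0],[0,0,0]]}'
python3 -m pendant '{"dp":[[0,0,0.001],[0,0,0.002],[0,0,0.002]],"rotation":[[0,0,0],[0,0,0],[0,0,0]]}'
python3 -c "
from h import *; go(549.5,90,38.5,0.015)"
```

```text
time: 20.48
tool_pos: [551.1, 89.2, 41.9]
tcp_rot: [3.142, -0.001, 0.015]
contact_force: [-0.8, 0.3, -1.2]
grip_width: 21.2
finger_force: 30.0
time: 20.85
tool_pos: [550.6, 89.3, 39.2]
tcp_rot: [3.141, 0.0, 0.015]
contact_force: [0.3, -0.4, -0.5]
grip_width: 21.1
finger_force: 30.0
t 20.85 dp [-0.001  -0.0007  0.0007] rot [ 0.0001  0.     -0.0001]
```

```bash

python3 -m pendant '{"dp":[[-0.0005,-0.0005,0],[-0.0007,-0.0005,0.0007],[-0.0007,-0.0005,0.001],[-0.0007,-0.0005,0.001]],"rotation":[[0,0,0],[0,0,0],[0,0,0],[0,0,0]]}'
python3 -m pendant '{"dp":[[0,0,0],[0,0,0],[0,0,0],[0,0,0]],"rotation":[[0,0,0],[0,0,0],[0,0,0],[0,0,0]]}' 0.06
python3 -m pendant '{"dp":[[0,0,-0.02],[0,0,-0.06],[0,0,-0.11],[-0.04,0,-0.12],[-0.08,0,-0.12],[-0.08,0,-0.12]],"rotation":[[0,0,0],[0,0,0],[0,0,0],[0,0,0],[0,0,0],[0,0,0]]}' 0.0918
python3 - <<'E'
from h import *; c=cap('wrist','w8'); print(get_obs()['tool_pos'])
h=cv2.cvtColor(c['pixels'],cv2.COLOR_RGB2HSV); H,S,V=[h[...,i].astype(int) for i in range(3)]
rect(c,((V<95)|(mask(c,'copper')>0)).astype(np.uint8)*255,(285,55,357,165),34,3)
q=rect(c,((V>110)).astype(np.uint8)*255,(300,80,340,140),47,3)
cv2.imwrite('pics/w8c.png',cv2.resize(c['pixels'][20:240,180:460,::-1],(560,440)))
E
```

```text
time: 21.35
tool_pos: [549.8, 89.8, 38.3]
tcp_rot: [3.142, 0.0, 0.015]
contact_force: [-0.6, -0.2, 2.1]
grip_width: 21.2
finger_force: 30.0
time: 21.85
tool_pos: [549.9, 89.8, 38.1]
tcp_rot: [3.141, 0.0, 0.015]
contact_force: [-0.7, 0.5, 0.7]
grip_width: 56.4
finger_force: 0.0
time: 22.6
tool_pos: [467.5, 88.8, 158.5]
tcp_rot: [3.142, 0.001, 0.015]
contact_force: [0.0, -0.3, -0.1]
grip_width: 92.3
finger_force: 0.0
[469.47743655  88.66461566 158.67572079]
ctr [550.3  89.8] long 69.8 short 45.2 ang(long) 0.015 circle [550.7  90.3] r 40.3
ctr [549.8  89.3] long 23.4 short 22.8 ang(long) 0.015 circle [550.   90.3] r 12.6
```

View pics/w8c.png

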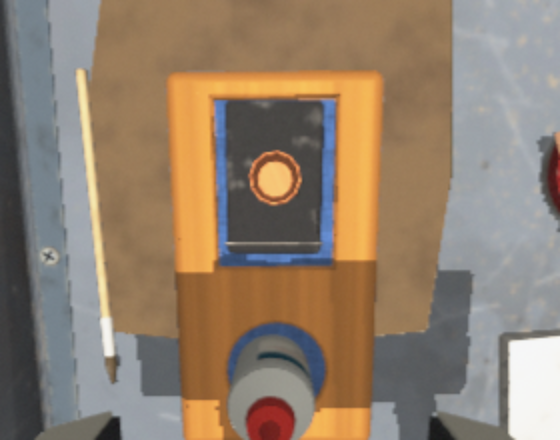

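The cup stands centred on the block (crop 274,178), with the bottle upright. The soldering kit is done. Next is the bench block.

```bash

python3 -m pendant '{"dp":[[-0.01,0.05,0],[-0.04,0.1,0],[-0.07,0.14,0],[-0.098,0.163,0],[-0.098,0.163,0],[-0.098,0.163,0]],"rotation":[[0,0,0],[0,0,0],[0,0,0],[0,0,0],[0,0,0],[0,0,0]]}'
python3 - <<'E'
from h import *; c=cap('wrist','w9'); print(get_obs()['tool_pos'])
h=cv2.cvtColor(c['pixels'],cv2.COLOR_RGB2HSV); H,S,V=[h[...,i].astype(int) for i in range(3)]
p=[int(k) for k in proj(c,[441,-74.5,16])]; print(p,h[p[1],p[0]])
q=rect(c,((S<45)&(V>200)).astype(np.uint8)*255,(230,60,400,225),16,3); print(cv2.boundingRect(q))
cv2.imwrite('pics/w9.png',c['pixels'][:,:,::-1])
s=load('s1'); 
E
```

```text
time: 23.4
tool_pos: [375.7, -76.2, 158.4]
tcp_rot: [3.141, -0.001, 0.014]
contact_force: [-0.4, -0.2, 0.0]
grip_width: 91.9
finger_force: 0.0
[375.61223878 -75.82060947 158.34170373]
[315, 127] [ 30   2 246]
ctr [444.9 -74.2] long 64.3 short 55.5 ang(long) -1.453 circle [444.6 -74.3] r 41.4
(282, 93, 67, 57)
```

View pics/w9.png

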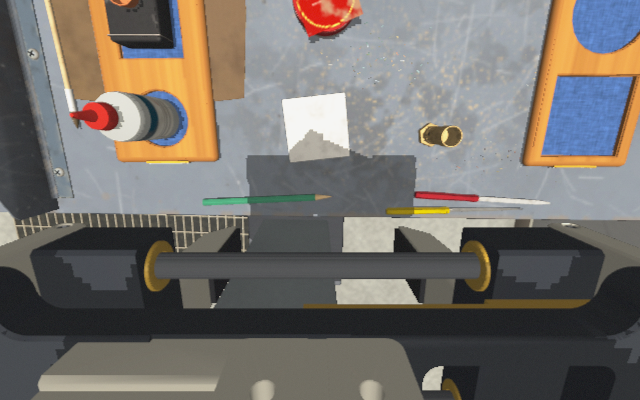

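Block top, with its near end in the gripper's shadow: corners (283,99), (345,93) and (349,156), turned by 0.118. The burner is at (440,135), outside the fingers' span.

```bash
python3 - <<'E'
from h import *
def cor(c,b):
    h=cv2.cvtColor(c['pixels'],cv2.COLOR_RGB2HSV).astype(int); m=((h[...,1]<45)&(h[...,2]>200)).astype(np.uint8)*255
    z=np.zeros_like(m); z[b[1]:b[3],b[0]:b[2]]=m[b[1]:b[3],b[0]:b[2]]
    z=cv2.morphologyEx(z,cv2.MORPH_OPEN,np.ones((3,3),np.uint8))
    q=max(cv2.findContours(z,cv2.RETR_EXTERNAL,cv2.CHAIN_APPROX_NONE)[0],key=cv2.contourArea)[:,0]
    return q[np.argmin(q.sum(1))],q[np.argmax(q[:,0]-q[:,1])]
w1=load('w1');w9=load('w9')
for a,b in zip(cor(w1,(215,140,275,200)),cor(w9,(230,60,400,225))): print(a,b,tri((w1,*a),(w9,*b)).round(1),onz(w9,*b,16).round(1))
go(441,-74.6,60,0.118)
E
```

```text
[225 154] [283  99] [468.7 -40.7  10.6] [468.7 -41. ]
[259 150] [344  93] [ 475.4 -102.    15.7] [ 475.2 -102.1]
t 23.45 dp [ 0.0653 -0.0003  0.0984] rot [ 0.0003 -0.0011 -0.1029]
```

```bash

python3 -m pendant '{"dp":[[0.04,0,0.02],[0.065,0,0.06],[0.065,0,0.098],[0.065,0,0.098],[0.065,0,0.098]],"rotation":[[0,0,-0.05],[0,0,-0.103],[0,0,-0.103],[0,0,-0.103],[0,0,-0.103]]}'
python3 -m pendant '{"dp":[[0,0,0],[0,0,0]],"rotation":[[0,0,0],[0,0,0]]}'
python3 - <<'E'
from h import *
go(440.5,-74.8,8,0.118)
E
```

```text
time: 24.08
tool_pos: [440.2, -74.6, 61.1]
tcp_rot: [3.141, -0.001, 0.119]
contact_force: [0.7, -0.4, 0.6]
grip_width: 91.9
finger_force: 0.0
time: 24.32
tool_pos: [440.0, -75.1, 61.4]
tcp_rot: [3.14, -0.002, 0.118]
contact_force: [0.2, 0.0, -0.5]
grip_width: 91.9
finger_force: 0.0
t 24.32 dp [ 0.0004 -0.0003  0.0534] rot [ 0.0012 -0.0023 -0.0003]
```

```bash

python3 -m pendant '{"dp":[[0,0,0.03],[0,0,0.048],[0,0,0.053],[0,0,0.053]],"rotation":[[0,0,0],[0,0,0],[0,0,0],[0,0,0]]}'
python3 -m pendant '{"dp":[[0,0,0],[0,0,0],[0,0,0],[0,0,0],[0,0,0]],"rotation":[[0,0,0],[0,0,0],[0,0,0],[0,0,0],[0,0,0]]}' 0.05
python3 -c "from h import *; print(get_obs()['tool_pos'])"
```

```text
time: 24.82
tool_pos: [439.6, -75.0, 7.6]
tcp_rot: [3.141, -0.001, 0.118]
contact_force: [0.3, 1.1, 0.4]
grip_width: 92.2
finger_force: 0.0
time: 25.45
tool_pos: [439.5, -74.9, 7.5]
tcp_rot: [3.141, -0.0, 0.118]
contact_force: [-1.5, 0.4, 4.1]
grip_width: 63.7
finger_force: 30.0
[439.48199279 -74.91079685   7.47184456]
```

```bash

python3 -m pendant '{"dp":[[0,0,-0.02],[0,0,-0.06],[0,0,-0.1],[0,0,-0.13],[0,0,-0.142],[0,0,-0.142]],"rotation":[[0,0,0],[0,0,0],[0,0,0],[0,0,0],[0,0,0],[0,0,0]]}'
python3 -m pendant '{"dp":[[-0.01,0.03,0],[-0.025,0.08,0],[-0.042,0.13,0],[-0.058,0.18,0],[-0.073,0.23,0],[-0.083,0.26,0],[-0.087,0.273,0],[-0.087,0.273,0]],"rotation":[[0,0,0.02],[0,0,0.04],[0,0,0.06],[0,0,0.08],[0,0,0.112],[0,0,0.112],[0,0,0.112],[0,0,0.112]]}'
python3 -m pendant '{"dp":[[0,0,0]],"rotation":[[0,0,0]]}'
python3 - <<'E'
from h import *; c=cap('wrist','w10')
h=cv2.cvtColor(c['pixels'],cv2.COLOR_RGB2HSV); H,S,V=[h[...,i].astype(int) for i in range(3)]
bl=((H>100)&(H<120)&(S>90)&(V>60)).astype(np.uint8)*255
for z in (7,12):
  rect(c,bl,(240,0,420,90),z); 
cs=sorted(cv2.findContours(bl,cv2.RETR_EXTERNAL,cv2.CHAIN_APPROX_NONE)[0],key=cv2.contourArea)[-2:]
for q in cs:
  x,y,w_,h_=cv2.boundingRect(q); print((x,y,w_,h_)); rect(c,bl,(x-2,max(y-2,0),x+w_+2,y+h_+2),7)
w=load('w2'); t=load('top0')
go(455.7,-356.2,60,0.006)
E
```

```text
time: 26.2
tool_pos: [439.1, -74.8, 148.8]
tcp_rot: [-3.142, 0.0, 0.118]
contact_force: [0.2, 0.4, -5.4]
grip_width: 63.4
finger_force: 30.0
time: 27.2
tool_pos: [384.5, -355.8, 147.8]
tcp_rot: [-3.139, 0.002, 0.005]
contact_force: [-0.6, -0.2, -5.0]
grip_width: 63.5
finger_force: 30.0
time: 27.32
tool_pos: [385.1, -354.7, 148.6]
tcp_rot: [-3.14, 0.001, 0.007]
contact_force: [0.1, 1.1, -5.1]
grip_width: 63.5
finger_force: 30.0
ctr [ 541.5 -355. ] long 73.8 short 46.2 ang(long) -1.565 circle [ 554.2 -355.2] r 37.2
ctr [ 540. -355.] long 72.6 short 45.5 ang(long) -1.565 circle [ 552.5 -355.1] r 36.6
(279, 0, 81, 56)
ctr [ 541.5 -355. ] long 73.8 short 46.2 ang(long) -1.565 circle [ 554.2 -355.2] r 37.2
(280, 81, 79, 79)
ctr [ 456.6 -355.7] long 78.3 short 76.7 ang(long) -1.565 circle [ 456.7 -356. ] r 54.2
t 27.38 dp [0.0705 0.0021 0.0888] rot [-0.0011  0.0006  0.0011]
```

View pics/w10.png

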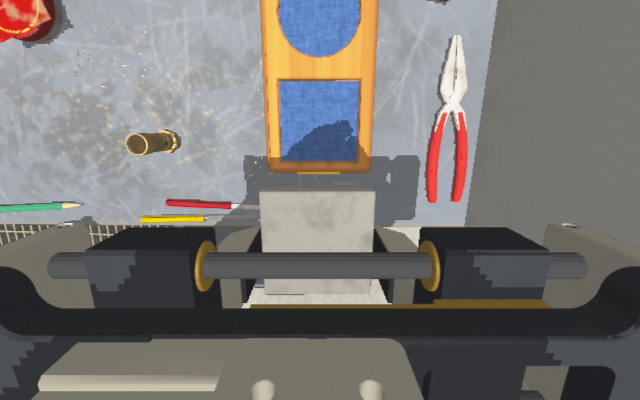

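Square pocket at (280..359, 81..160), clear, so its centre is (456.4,−355.9). The block is held square at u≈318.

```bash

python3 -m pendant '{"dp":[[0.03,0.0005,0],[0.0705,0.001,0.03],[0.0705,0.001,0.07],[0.0705,0.001,0.1],[0.0705,0.001,0.118],[0.0705,0.001,0.118],[0.0705,0.001,0.118]],"rotation":[[0,0,0],[0,0,0],[0,0,0],[0,0,0],[0,0,0],[0,0,0],[0,0,0]]}'
python3 -m pendant '{"dp":[[0,0,0]],"rotation":[[0,0,0]]}'
python3 - <<'E'
from h import *
go(455.6,-355.9,14.5,0.006); print(get_obs()['tool_pos'])
E
```

```text
time: 28.25
tool_pos: [456.2, -356.7, 32.2]
tcp_rot: [3.14, -0.001, 0.007]
contact_force: [-0.6, -0.4, -4.9]
grip_width: 63.6
finger_force: 30.0
time: 28.38
tool_pos: [456.2, -357.1, 32.5]
tcp_rot: [3.14, -0.002, 0.006]
contact_force: [0.4, 0.5, -3.8]
grip_width: 63.5
finger_force: 30.0
t 28.38 dp [-0.0006 -0.0013  0.018 ] rot [ 0.0017 -0.0016  0.0002]
[ 456.18051298 -357.13497346   32.51455344]
```

```bash

python3 -m pendant '{"dp":[[-0.0005,-0.001,0.008],[-0.0005,-0.001,0.014],[-0.0005,-0.001,0.017],[-0.0005,-0.001,0.017],[-0.0005,-0.001,0.017]],"rotation":[[0,0,0],[0,0,0],[0,0,0],[0,0,0],[0,0,0]]}'

```

```text
time: 29.0
tool_pos: [454.7, -355.5, 14.5]
tcp_rot: [-3.141, 0.001, 0.006]
contact_force: [-3.6, 2.6, 3.6]
grip_width: 63.3
finger_force: 30.0
```

```bash

python3 -m pendant '{"dp":[[0,0,0],[0,0,0],[0,0,0],[0,0,0]],"rotation":[[0,0,0],[0,0,0],[0,0,0],[0,0,0]]}' 0.0918
python3 -m pendant '{"dp":[[0,0,-0.02],[0,0,-0.06],[0,0,-0.1],[-0.04,0,-0.14],[-0.07,0,-0.14],[-0.07,0,-0.14],[-0.07,0,-0.14]],"rotation":[[0,0,0],[0,0,0],[0,0,0],[0,0,0],[0,0,0],[0,0,0],[0,0,0]]}'
python3 - <<'E'
from h import *; c=cap('wrist','w11'); print(get_obs()['tool_pos']); go(485,-81,150,0.006)
h=cv2.cvtColor(c['pixels'],cv2.COLOR_RGB2HSV); H,S,V=[h[...,i].astype(int) for i in range(3)]
bl=((H>100)&(H<120)&(S>90)&(V>60))
m=((S<45)&(V>110)).astype(np.uint8)*255; rect(c,m,(286,88,353,165),23)
cv2.imwrite('pics/w11c.png',cv2.resize(c['pixels'][0:220,180:460,::-1],(560,440)))
E
```

```text
time: 29.5
tool_pos: [455.2, -355.9, 14.2]
tcp_rot: [3.141, -0.0, 0.006]
contact_force: [-0.4, 0.6, 0.6]
grip_width: 91.3
finger_force: 0.0
time: 30.38
tool_pos: [385.4, -356.3, 154.2]
tcp_rot: [3.141, -0.0, 0.005]
contact_force: [0.2, -0.1, -0.6]
grip_width: 91.3
finger_force: 0.0
[ 385.65877025 -356.23877254  153.97914468]
t 30.43 dp [ 0.101  -0.2746  0.004 ] rot [-0.0001 -0.0002 -0.    ]
ctr [ 456.  -356.2] long 63.8 short 62.9 ang(long) 0.005 circle [ 455.5 -356.3] r 43.9
```

View pics/w11c.png

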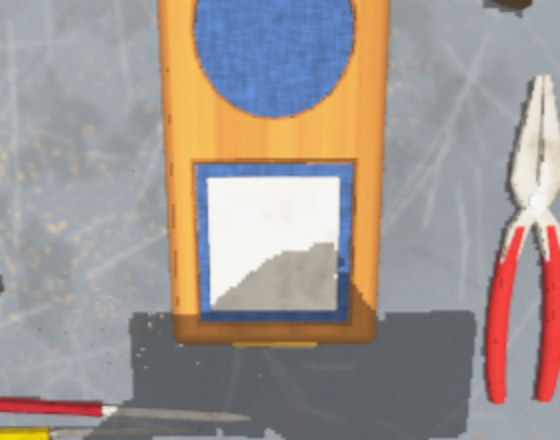

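The steel block lies flat in the square pocket with even margins (crop 207–340, 177–310). Next is the tin.

```bash

python3 -m pendant '{"dp":[[0.02,-0.05,0],[0.045,-0.11,0],[0.067,-0.165,0],[0.087,-0.22,0],[0.1,-0.265,0],[0.1,-0.275,0],[0.1,-0.275,0],[0.1,-0.275,0]],"rotation":[[0,0,0],[0,0,0],[0,0,0],[0,0,0],[0,0,0],[0,0,0],[0,0,0],[0,0,0]]}'
python3 - <<'E'
from h import *; c=cap('wrist','w12'); print(get_obs()['tool_pos'])
q=rect(c,mask(c,'red'),(250,40,390,200),22,9); a=cv2.minEnclosingCircle(q)[0]; print(a, cv2.minAreaRect(q))
cv2.imwrite('pics/w12c.png',cv2.resize(c['pixels'][60:180,240:400,::-1],(800,600),interpolation=cv2.INTER_CUBIC))
E
```

```text
time: 31.42
tool_pos: [483.4, -81.7, 154.0]
tcp_rot: [3.141, 0.0, 0.005]
contact_force: [-1.1, -0.0, 0.2]
grip_width: 91.6
finger_force: 0.0
[483.35605992 -81.82462827 154.10112367]
ctr [558.5 -81.2] long 59.1 short 58.7 ang(long) -1.062 circle [559.  -81.1] r 36.2
(317.0, 116.0) ((316.5999755859375, 116.79998779296875), (61.98063659667969, 60.08327102661133), 71.56504821777344)
```

View pics/w12c.png

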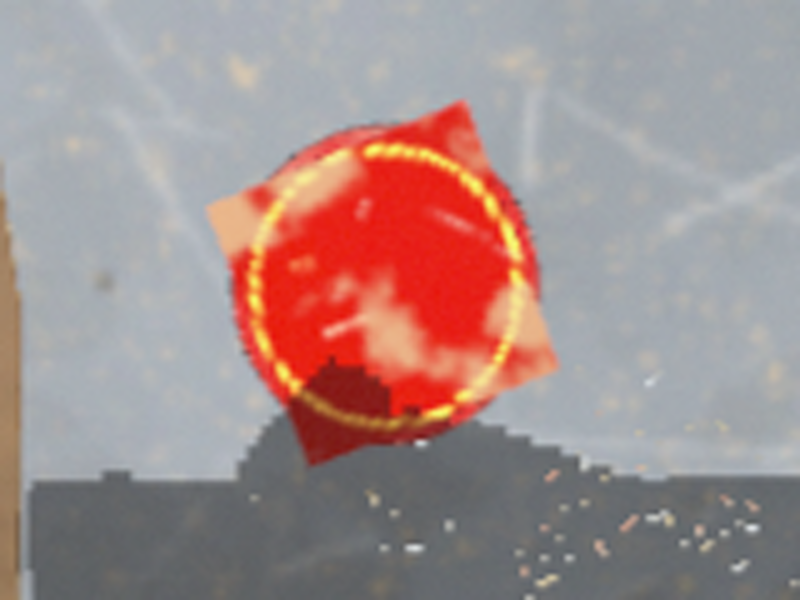

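Label corners at crop (465,100), (555,370), (310,467) and (207,210), giving centre (384,287) and label axes at about 0.375 rad. I'll grip across the label's sides.

```bash
python3 - <<'E'
from h import *
w1=load('w1');c=load('w12')
C=[(240+x/5,60+y/5) for x,y in [(465,100),(555,370),(310,467),(207,210)]]
W=np.array([onz(c,*p,22) for p in C]); print(W.mean(0))
for i in range(4): d=W[(i+1)%4]-W[i]; print(np.linalg.norm(d).round(1),((np.arctan2(d[1],d[0])+9*np.pi/4)%(np.pi/2)-np.pi/4).round(3))
q=blobs(w1,'red',(215,65,275,130),k=7)[0]; print(tri((w1,*cv2.minEnclosingCircle(q)[0]),(c,317,116.8)).round(1))
x,y=W.mean(0); go(x,y,60,0.375)
E
```

```text
[558.09469269 -81.43081623]
53.6 0.362
52.9 0.377
53.2 0.377
53.7 0.384
[559.  -81.5  24. ]
t 31.48 dp [ 0.0748 -0.0001  0.0941] rot [ 3.000e-04  2.000e-04 -3.708e-01]
```

```bash

python3 -m pendant '{"dp":[[0.04,0,0.03],[0.075,0,0.07],[0.075,0,0.094],[0.075,0,0.094],[0.075,0,0.094]],"rotation":[[0,0,-0.15],[0,0,-0.3],[0,0,-0.37],[0,0,-0.37],[0,0,-0.37]]}'
python3 -m pendant '{"dp":[[0,0,0],[0,0,0.025],[0,0,0.045],[0,0,0.0505],[0,0,0.0505]],"rotation":[[0,0,0],[0,0,0],[0,0,0],[0,0,0],[0,0,0]]}'
python3 -c "from h import *; go(558.1,-81.4,9.5,0.375)"
```

```text
time: 32.1
tool_pos: [558.7, -81.1, 61.2]
tcp_rot: [3.141, -0.001, 0.373]
contact_force: [0.5, 0.6, 0.1]
grip_width: 91.8
finger_force: 0.0
time: 32.72
tool_pos: [558.8, -80.3, 10.4]
tcp_rot: [3.141, -0.001, 0.376]
contact_force: [0.1, -1.0, 0.1]
grip_width: 91.6
finger_force: 0.0
t 32.73 dp [-0.001   0.0008  0.0009] rot [ 0.0007 -0.0007  0.0006]
```

```bash

python3 -m pendant '{"dp":[[0,0,0],[0,0,0],[0,0,0],[0,0,0],[0,0,0]],"rotation":[[0,0,0],[0,0,0],[0,0,0],[0,0,0],[0,0,0]]}' 0.045
python3 -m pendant '{"dp":[[0,0,-0.04],[0,0,-0.08],[-0.02,0.05,-0.08],[-0.042,0.105,-0.08],[-0.064,0.16,-0.08],[-0.086,0.21,-0.08],[-0.1,0.243,-0.08],[-0.104,0.254,-0.08]],"rotation":[[0,0,0],[0,0,0],[0,0,0],[0,0,0],[0,0,0],[0,0,0],[0,0,0],[0,0,0]]}'
python3 -m pendant '{"dp":[[0,0,0],[0,0,0.03],[0,0,0.05],[0,0,0.06],[0,0,0.06]],"rotation":[[0,0,0],[0,0,0],[0,0,0],[0,0,0],[0,0,0]]}'
python3 -c "from h import *; print(get_obs()['tool_pos']);go(554.4,-355.4,17,0.375)"
```

```text
time: 33.35
tool_pos: [558.6, -80.3, 10.0]
tcp_rot: [3.141, -0.0, 0.376]
contact_force: [-0.5, -0.8, 2.6]
grip_width: 60.1
finger_force: 30.0
time: 34.35
tool_pos: [554.1, -356.7, 89.1]
tcp_rot: [-3.141, 0.0, 0.373]
contact_force: [0.8, 0.7, -1.4]
grip_width: 60.0
finger_force: 30.0
time: 34.98
tool_pos: [555.0, -353.3, 29.4]
tcp_rot: [-3.14, 0.001, 0.377]
contact_force: [-0.8, -0.4, 0.1]
grip_width: 60.2
finger_force: 30.0
[ 554.97847146 -353.33210735   29.3699644 ]
t 34.98 dp [-0.0013  0.0017  0.0124] rot [-0.0012  0.0006  0.0021]
```

```bash

python3 -m pendant '{"dp":[[0,0.001,0.005],[0,0.001,0.01],[0,0.001,0.012],[0,0.001,0.0125],[0,0.001,0.0125]],"rotation":[[0,0,0],[0,0,0],[0,0,0],[0,0,0],[0,0,0]]}'
python3 -c "from h import *; go(554.4,-355.4,17,0.375)"
```

```text
time: 35.6
tool_pos: [555.3, -355.7, 17.3]
tcp_rot: [3.141, -0.0, 0.376]
contact_force: [0.1, 0.8, -1.2]
grip_width: 60.1
finger_force: 30.0
t 35.60 dp [-0.0007 -0.0006  0.0003] rot [ 0.0002 -0.0001  0.0006]
```

```bash

python3 -m pendant '{"dp":[[0,0,0.0005],[0,0,0.0005]],"rotation":[[0,0,0],[0,0,0]]}'
python3 -m pendant '{"dp":[[0,0,0],[0,0,0],[0,0,0],[0,0,0]],"rotation":[[0,0,0],[0,0,0],[0,0,0],[0,0,0]]}' 0.0918
python3 -m pendant '{"dp":[[0,0,-0.02],[0,0,-0.06],[0,0,-0.12],[-0.04,-0.04,-0.17],[-0.08,-0.08,-0.22],[-0.1,-0.1,-0.27],[-0.1,-0.1,-0.27],[-0.1,-0.1,-0.27]],"rotation":[[0,0,0],[0,0,0],[0,0,0],[0,0,0.1],[0,0,0.2],[0,0,0.3],[0,0,0.37],[0,0,0.37]]}'
python3 - <<'E'
from h import *; c=cap('wrist','w13'); print(get_obs()['tool_pos'])
q=blobs(c,'red',(380,30,460,110),k=7)
cv2.imwrite('pics/w13c.png',cv2.resize(c['pixels'][0:240,60:500,::-1],(800,436),interpolation=cv2.INTER_CUBIC))
E
```

```text
time: 35.85
tool_pos: [555.4, -355.7, 17.0]
tcp_rot: [3.141, -0.0, 0.376]
contact_force: [-0.3, -0.0, 0.3]
grip_width: 59.8
finger_force: 30.0
time: 36.35
tool_pos: [555.2, -355.5, 16.7]
tcp_rot: [-3.142, 0.0, 0.376]
contact_force: [0.1, 0.1, 0.1]
grip_width: 90.8
finger_force: 0.0
time: 37.35
tool_pos: [425.5, -299.4, 289.8]
tcp_rot: [3.138, -0.004, 0.006]
contact_force: [0.1, -0.0, 0.1]
grip_width: 91.7
finger_force: 0.0
[ 425.6134449  -299.29106826  287.98451944]
```

View pics/w13c.png

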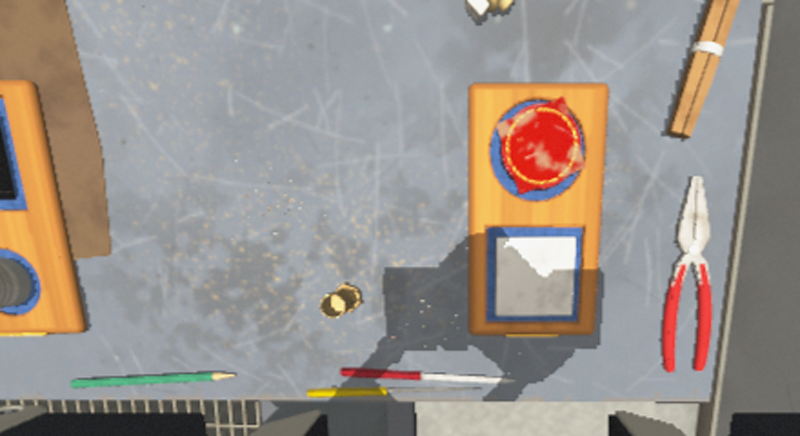

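The tin sits lid up in the round pocket (crop 541,146), the steel block is seated, and the burner is upright at crop (340,300). I've now viewed 17 pictures, over the allowed 14, so the last check is numbers only.

```bash
python3 - <<'E'
from h import *; c=load('w13')
q=rect(c,mask(c,'red'),(320,45,390,115),29,7)
t=cap('top'); t0=load('top0'); 
d=cv2.absdiff(t['pixels'],t0['pixels']).max(2)
for n,(u,v) in dict(drill=(201,133),burner=(329,258),cup=(272,146)).items(): print(n,d[v-10:v+10,u-14:u+14].mean().round(1))
print(get_obs()['contact_force'].round(1))
from plant import workorder; print(workorder.close_job())
E
```

```text
ctr [ 554.3 -355.9] long 59.9 short 58.4 ang(long) -1.061 circle [ 554.3 -354.9] r 35.7
drill 3.7
burner 4.9
cup 14.9
[ 0.3  0.  -0.5]
the job is handed in; nothing more can be done
None
```

Both kits are made up in the order asked and handed in at about 37 s, with the burner head and drill box left where they were; I viewed 17 pictures, over the limit of 14, and no verdict came back from the hand-in.

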